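# Do up the turntable caddy's locking thumbscrew

### The arm

A 6-joint arm with a two-finger parallel gripper is mounted at the origin on the work surface. World frame = base frame: x ahead of the robot, y to its left, z up, the work surface at z = 0. Lengths are in m, angles in rad, forces in N, time in s.
With the tool pointing down it reaches from about 0.375 to 0.975 m from the base axis. Payload 3.8 kg.
Tool frame: the origin (TCP) lies between the finger pads; the fingertips stand 19 mm ahead of it and the grasp point (between the pads) is the TCP; z points along the fingers, y is the line along which they close (so a half turn about z gives the same grasp; the last joint's range is limited). The gripper opens to 88 mm and grips with 3 to 60 N. Pads are 18 mm wide; open, the fingers measure 123 mm over their backs; the gripper's body (75 mm by 187 mm) begins 45 mm behind the grasp point.
Start: joints at [1.081, 0.264, 1.604, -0, 1.274, -0.037], TCP at [0.295, 0.607, 0.258] pointing down, gripper open.
Joint ranges: [-2.63, 2.63], [-0.94, 2.18], [0.31, 2.57], [-1.31, 4.45], [0, 2.66], [-2.55, 2.55]. Speed limits (rad/s): [2.57, 2.57, 3.14, 3.14, 3.14, 3.14].

### API

Orientations are given as a rotation vector (axis times angle).
In Python, from workcell import r gives the robot as it stands.
- The arm moves only by the tool carry_out, never from a script. Its argument "moves" is a list of rows, each a list of 2 entries, a list of its own where there are three numbers: the shift along the tool's x, y, z in mm, then the turn, a rotation vector about the tool's x, y, z in rad. A call has 1 to 20 rows; each row shifts and turns the commanded pose from where the row before left it, along the tool's axes as they then stand; what a row does not reach is not made up. A row lasts 1/12 s, in which the tool goes at most 41.7 mm and 7.16 degrees, less where a joint would pass 70% of its speed; a pose out of reach is approached as far as the arm can. A call is refused whole if a number of a shift passes 41.7 or a number of a turn 0.125, either way. A call with a gripper value outside its range is refused whole. "hand" is the gripper's target within -1 to 1 (fully open at 1, half-way at 0, shut at -1), set as the call begins (left out, the last holds). The fingers move at their own pace and stop on an object; "squeeze" is the grip in N (left out, the last holds). Time passes only in rows, so rows that do not move let the fingers close. It gives the time, the measured TCP pose, the force, the opening and the grip force at its end, in the units of the state.
- r.read_state(): the state, without advancing time (a new reading comes with each control period).
- r.capture(name): name is "side" or "top"; returns the picture (400x640x3 uint8, red, green, blue); there is no depth.
- r.camera_model(name): a dict with "intrinsics" (3x3 intrinsics, pixels), "dist_coeffs" ([k1, k2, p1, p2, k3] as OpenCV has them; the pictures are not rectified), "rvec" (rotation vector, rad) and "tvec" (3), from world to camera coordinates, as OpenCV has them. Camera axes: x right, y down, z forward; pixel columns grow to the right and rows downward; lengths in m; the calibration is good to about 2 mm. A picture is of the moment at which its call begins. camera_model takes no time and is no camera call.
- r.sign_off(): hands the job in; it is judged then, once.
Trained networks look in the newest picture that a camera, given by its name, has taken for a name from the list of things; names that differ only in an ending like _2 or _b are one class to them, and where a whole thing is asked for, a point or a joint stands for the part that bears it (a point fixed in the world has none). Each returns a list of dicts, best first, with "conf" (0 to 1); they miss things now and then, are a little off and sometimes report something else, mostly with a low value. They report only what shows in the picture. A call takes as long as a camera call. They do not tell look-alikes from the thing itself.
- r.search_frame(camera, label): "xyz" ([x, y, z] in m, in the coordinates of the camera as it stood for that picture, good to about 4 mm: the middle of the surface that is visible of it).
- r.silhouettes(camera, label): "mask" (400x640 bool, what is visible of it).
- r.pinpoint(camera, label): "xyz" ([x, y, z] in m, in the coordinates of the camera as it stood for that picture, good to about 4 mm: a listed point, or the origin of a listed thing).
The state is a dict: "t": time; "qpos": joint angles; "qd": joint speeds; "joint_efforts": joint torques, N m; "tcp_pos": TCP position; "tcp_rot": TCP orientation; "contact_force": force on the tool from outside, world axes, zero at the start; "wrist_torque": the same for the moment, N m; "gripper_width": finger opening in m; "grasp_force": force on a finger pad.
Only numpy, scipy, OpenCV 4.12 (cv2) and the standard library are available. Lean on these libraries where they do the work, as an engineer would, in place of code of your own. Each camera call takes 0.05 s, during which the arm holds its last target. There are 200 camera calls.

### The job

The locking thumbscrew on top of the turntable caddy's post has worked loose. Screw it down clockwise (seen from above) until it is fully home against its stop, by pushing its wings round with a fingertip, stroke after stroke; do not pinch a wing or squeeze the hub. Leave the soap dish, tin, pill bottle and pumice standing where they are on the turntable, then take the hand away.

Things in the scene. Friction and masses are not known exactly. Their poses are not given: they have to be found in the camera images.
- caddy: Turntable caddy, fixed on the shelf; origin at the centre of its foot, on the shelf surface, z up. A wooden platter 320 mm across, top 26 mm up, spins with some friction round a fixed post of radius 16 mm. The post ends in a steel collar (radius 22 mm), top 106 mm up; above it a stud (radius 4.5 mm), on the vertical axis through the origin, carries the black thumbscrew.
- keeper (a point): Free end of the caddy's fixed C-shaped steel keeper bracket: on the screw's axis, 151 mm up; axes as the caddy's. Bracket 12 mm wide in y: leaves the post at 85-91 mm height along +x, rises at x 57.5-62.5 mm, returns over the screw at 145-151 mm height to x = -9 mm. A downward finger cannot circle past it, so several strokes are needed; the wings pass inside it.
- wings: Two opposite upright flat wings of the thumbscrew, turning with it. Origin on the axis at the level of the hub's underside: 113.5 mm up at joint 0, sinking 6 mm a turn to 106 mm when home. Wings run along own +x and -x to 45 mm from the axis, 6 mm thick in y; height z 2-18 mm, the outer end a round ear of radius 11 mm centred at x 34, z 13 mm.
- hub: Round hub of the thumbscrew between the wings, radius 9 mm, 22 mm high; origin at the centre of its underside, on the axis. Not to be squeezed.
- screw (a joint): Turn of the thumbscrew in rad, growing clockwise seen from above (tightening). At 0 the wings' own x axis lies along the caddy's x axis. The stop (fully home) is at 7.85, one and a quarter turns; it starts loose, between 0 and 2.0. Turning takes about 0.05 N m (about 2 N at 30 mm from the axis); it stays where it is left.
- soap_dish: Round white ceramic soap dish, 84 mm across, 22 mm high, loose on the platter; origin at the centre of its underside.
- tin: Flat silver tweezers tin, 80 x 30 x 16 mm, long along its own x, loose on the platter; origin at the centre of its underside.
- pill_bottle: Orange plastic pill bottle with white cap, closed and empty, 62 mm high, 40 mm across, loose on the platter; origin at the centre of its underside.
- pumice: Grey foamed-glass pumice stone, 70 x 42 x 26 mm, loose on the platter; origin at the centre of its underside.
Mind the look-alikes: they are no part of the job. What is meant by the pill_bottle is not yellow, and is the larger of those in its own colour.

How it is judged:
At the end, for the whole second after the job is handed in: The thumbscrew is within 0.15 rad of its stop (joint above 7.70) and at rest, and the soap dish, tin, pill bottle and pumice are within 20 mm of where they began, the bottle upright (value of joint screw above 7.7 rad and velocity of joint screw between -0.05 and 0.05 rad/s and distance of each of soap_dish, tin, pill_bottle, pumice from where it was at the start of the episode below 0.02 m and angle between pill_bottle's own z axis and vertical below 0.2 rad); the robot touches nothing.
It fails at once if a wing is pinched between the fingers (the grasp point lies in the wing's plane, within 6 mm, beside the hub, while the fingers press on the wings) (y of the grasp point in the frame of wings between -0.006 and 0.006 m and (x of the grasp point in the frame of wings between 0.012 and 0.06 m or x of the grasp point in the frame of wings between -0.06 and -0.012 m) and z of the grasp point in the frame of wings below 0.045 m and contact force between the fingers and wings above 2 N).
It fails at once if the hub is squeezed by the fingers (over 8 N) (contact force between the fingers and hub above 8 N).
It fails at once if a thing on the turntable is lifted, carried or knocked more than 20 mm (distance of any of soap_dish, tin, pill_bottle, pumice from where it was at the start of the episode above 0.02 m or angle between pill_bottle's own z axis and vertical above 0.35 rad).
It also fails if it takes over 64 s, if anything falls off the work surface, if the arm or the gripper's body presses on something with over 40 N, if the wrist force passes 120 N, or if a joint passes its speed limit or range.

## Working session

There is one attempt and no reset: what is moved stays moved. The work goes in short steps, Python scripts to look and compute and a tool call to move; the robot and the scene stay as the last step left them, time stands still between calls to the robot, and variables do not carry over. Pictures are saved under pics/ and viewed, at most 10 in all, crops included, and the job is handed in when it is done.

Besides the shell and the picture viewer there is one more tool, called as name(argument=value, ...), one argument or row to a line, values as JSON. carry_out: Moves the arm, as the interface text tells. Its arguments: {"type":"object","properties":{"moves":{"type":"array"},"hand":{"type":"number"},"squeeze":{"type":"number"}},"required":["moves"]}

```bash
mkdir -p pics; cat > h.py <<'E'
import numpy as np, cv2
from workcell import r
def cam(n):
    m=r.camera_model(n); R=cv2.Rodrigues(np.array(m['rvec'],float))[0]; return m,R,np.array(m['tvec'],float).ravel()
def w(n,p):
    m,R,t=cam(n); return R.T@(np.array(p)-t)
def proj(n,P):
    m,R,t=cam(n); return cv2.projectPoints(np.array(P,float).reshape(-1,3),np.array(m['rvec'],float),t,np.array(m['intrinsics'],float),np.array(m['dist_coeffs'],float))[0].reshape(-1,2)
def shot(n,f,box=None,s=1):
    im=r.capture(n); c=im if box is None else im[box[1]:box[3],box[0]:box[2]]
    c=cv2.resize(c,None,fx=s,fy=s,interpolation=cv2.INTER_CUBIC); cv2.imwrite('pics/'+f,c[:,:,::-1]); return im
E
python3 - <<'E'
from h import *
np.set_printoptions(precision=4,suppress=True)
for n in('side','top'):
    shot(n,n+'0.png')
    print(n,'campos',-cam(n)[1].T@cam(n)[2])
    for l in('caddy','keeper','wings','hub','pill_bottle','soap_dish','tin','pumice'):
        for d in r.pinpoint(n,l)[:3]:
            P=w(n,d['xyz']); print(n,l,round(d['conf'],2),P,proj(n,P)[0])
s=r.read_state();print(s['t'],s['tcp_pos'],s['tcp_rot'],s['gripper_width'])
E
```

```text
side campos [ 0.5201 -0.7681  0.6208]
side caddy 0.78 [ 0.5071 -0.0656  0.0006] [284.5386 243.4101]
side keeper 0.66 [ 0.5018 -0.0659  0.1471] [278.3599 178.7476]
side wings 0.63 [ 0.5016 -0.068   0.1504] [278.2044 177.8215]
side wings 0.31 [ 0.5612 -0.1549  0.0336] [316.4506 262.4995]
side hub 0.67 [ 0.5063 -0.0734  0.1179] [281.7427 195.1574]
side pill_bottle 0.71 [ 0.5638 -0.1546  0.032 ] [317.9777 262.9924]
side pill_bottle 0.63 [ 0.5023 -0.3096 -0.002 ] [283.5526 353.2838]
side pill_bottle 0.62 [ 0.5874 -0.3287  0.001 ] [341.7689 359.9616]
side soap_dish 0.83 [ 0.4143 -0.1192  0.0248] [231.4369 255.3651]
side tin 0.69 [0.4523 0.0238 0.0271] [255.8185 204.4442]
side pumice 0.69 [ 0.5968 -0.0188  0.0277] [330.3818 214.8444]
side pumice 0.25 [ 0.5055 -0.0703  0.1167] [281.2828 194.7151]
top campos [ 0.4816 -0.0423  0.9714]
top caddy 0.84 [ 0.5067 -0.0673 -0.001 ] [327.0425 230.5312]
top keeper 0.97 [ 0.5031 -0.0645  0.148 ] [327.5872 230.4164]
top wings 0.48 [ 0.5059 -0.0628  0.111 ] [326.2763 229.5119]
top pill_bottle 0.87 [ 0.565  -0.1535  0.0261] [365.7177 205.0508]
top pill_bottle 0.57 [ 0.5045 -0.3079 -0.0015] [430.9482 233.2081]
top pill_bottle 0.47 [ 0.5909 -0.3273 -0.0019] [438.8509 196.2676]
top soap_dish 0.95 [ 0.4124 -0.1183  0.0261] [349.6586 272.9724]
top tin 0.97 [0.4575 0.0222 0.0271] [287.0856 251.6133]
top pumice 0.77 [ 0.5973 -0.0103  0.0282] [302.7935 189.8022]
0.9 [0.2953 0.607  0.2577] [-0.7051 -3.0614 -0.    ] 0.0880354008820848
```

```bash
python3 - <<'E'
from h import *
shot('side','s1.png',(180,120,400,380),2.3)
shot('top','t1.png',(240,150,460,310),3.6)
E
```

```text
(no output)
```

View pics/s1.png

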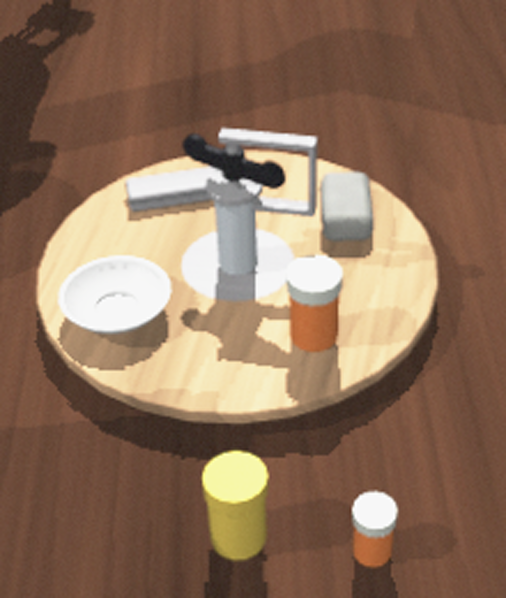

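View pics/t1.png

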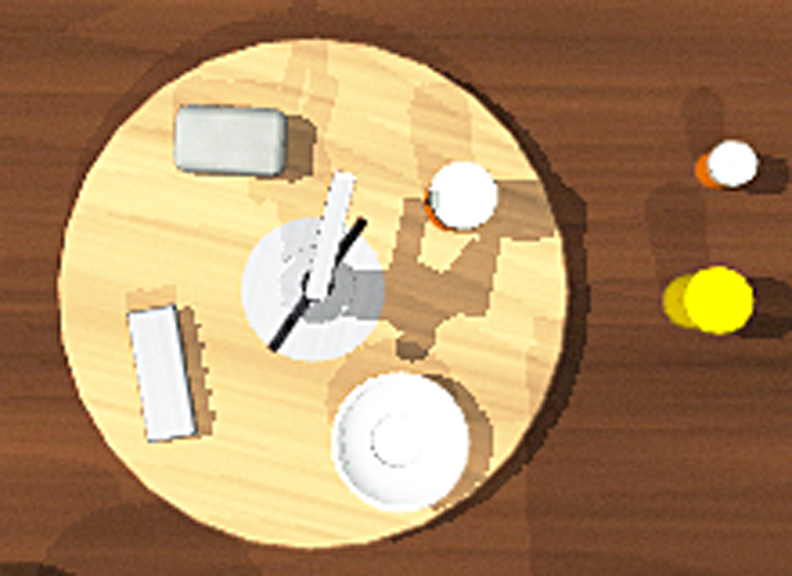

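The top view, cropped from (240,150) at 3.6x, shows the following:
- **Keeper bar:** runs from px (335,198) to (328,232).
- **Black wings:** run from px (341,211) to (316,247).
- **Bottle candidates:** orange with white cap on the platter at (366,205), small orange one on the shelf at (441,196), and yellow at (437,233). The one on the platter is meant, since it is the larger orange one. It is not to be touched, and this crop confirms it.

I'll work out the angles and the approach pose.

```bash
cat >> h.py <<'E'
def unproj(n,px,z):
    m,R,t=cam(n); u=cv2.undistortPoints(np.array(px,float).reshape(-1,1,2),np.array(m['intrinsics'],float),np.array(m['dist_coeffs'],float)).reshape(-1,2)
    d=np.c_[u,np.ones(len(u))]@R; o=-R.T@t; return o+d*((z-o[2])/d[:,2])[:,None]
def toolshift(target,yaw_wing=None):
    """mm shift in tool axes to target, and z-turn (cw+) so that tool y heading = yaw_wing+180"""
    s=r.read_state(); R=cv2.Rodrigues(np.array(s['tcp_rot'],float))[0]
    h=np.degrees(np.arctan2(R[1,1],R[0,1])); 
    return R.T@(np.array(target)-s['tcp_pos'])*1e3, h, s
C=np.array([.505,-.0665])
def pose(wing_deg,gap=0,z=.134,R=42):
    a=np.radians(wing_deg); u=np.array([np.cos(a),np.sin(a)]); cw=np.array([u[1],-u[0]])
    return np.r_[C+u*R/1e3-cw*(12+gap)/1e3,z]
E
python3 - <<'E'
from h import *
np.set_printoptions(precision=4,suppress=True)
g=lambda c:(np.array(c)/3.6)+[240,150]
k=unproj('top',g([(343,173),(317,298)]),.151); wg=unproj('top',g([(362,220),(272,349)]),.13)
for a in(k,wg):
    d=a[0]-a[1]; print(a[:,:2],np.linalg.norm(d),np.degrees(np.arctan2(d[1],d[0])))
print('keeper axis pt',k[1]+(k[0]-k[1])*9/71.5,'wing mid',wg.mean(0))
print('platter c',unproj('top',g([(314,293)]),.026))
t=pose(145,15,.2); print(t,*toolshift(t)[:2])
E
```

```text
[[ 0.5669 -0.0788]
 [ 0.4984 -0.0654]] 0.06974456698609828 -11.01841907850554
[[ 0.5428 -0.0906]
 [ 0.4703 -0.0414]] 0.0876559732648796 -34.15473547263561
keeper axis pt [ 0.507  -0.0671  0.151 ] wing mid [ 0.5065 -0.066   0.13  ]
platter c [[ 0.5041 -0.0671  0.026 ]]
[ 0.4551 -0.0645  0.2   ] [-437.4886 -533.9135   57.7114] 64.05561285356755
```

carry_out(
  hand=-1,
  squeeze=5,
  moves=[
    [[-21.9, -26.7, 0], [0, 0, 0]],
    [[-21.9, -26.7, 0], [0, 0, 0]],
    [[-21.9, -26.7, 0], [0, 0, 0]],
    [[-21.9, -26.7, 0], [0, 0, 0]],
    [[-21.9, -26.7, 0], [0, 0, 0]],
    [[-21.9, -26.7, 0], [0, 0, 0]],
    [[-21.9, -26.7, 0], [0, 0, 0]],
    [[-21.9, -26.7, 0], [0, 0, 0]],
    [[-21.9, -26.7, 0], [0, 0, 0]],
    [[-21.9, -26.7, 0], [0, 0, 0]],
    [[-21.9, -26.7, 0], [0, 0, 0]],
    [[-21.9, -26.7, 0], [0, 0, 0]],
    [[-21.9, -26.7, 0], [0, 0, 0]],
    [[-21.9, -26.7, 0], [0, 0, 0]],
    [[-21.9, -26.7, 0], [0, 0, 0]],
    [[-21.9, -26.7, 0], [0, 0, 0]],
    [[-21.9, -26.7, 0], [0, 0, 0]],
    [[-21.9, -26.7, 0], [0, 0, 0]],
    [[-21.9, -26.7, 0], [0, 0, 0]],
    [[-21.9, -26.7, 0], [0, 0, 0]],
  ],
)

```text
t: 2.67
tcp_pos: [0.4556, -0.0666, 0.2581]
tcp_rot: [0.705, 3.06, 0.0]
contact_force: [0.5, 0.3, 0.1]
gripper_width: 0.0004
grasp_force: 0.0
```

carry_out(
  moves=[
    [[0, 0, 0], [0, 0, 0.123]],
    [[0, 0, 0], [0, 0, 0.123]],
    [[0, 0, 0], [0, 0, 0.123]],
    [[0, 0, 0], [0, 0, 0.123]],
    [[0, 0, 0], [0, 0, 0.123]],
    [[0, 0, 0], [0, 0, 0.123]],
    [[0, 0, 0], [0, 0, 0.123]],
    [[0, 0, 0], [0, 0, 0.123]],
    [[0, 0, 0], [0, 0, 0.123]],
    [[0, 0, 0], [0, 0, 0.123]],
    [[0, 0, 0], [0, 0, 0.123]],
    [[0, 0, 0], [0, 0, 0.123]],
    [[0, 0, 0], [0, 0, 0.123]],
    [[0, 0, 0], [0, 0, 0.123]],
    [[0, 0, 0], [0, 0, 0]],
    [[0, 0, 0], [0, 0, 0]],
  ],
)

```text
t: 4.0
tcp_pos: [0.4555, -0.0648, 0.2578]
tcp_rot: [2.779, 1.465, 0.0]
contact_force: [-0.2, 0.1, -0.2]
gripper_width: 0.0005
grasp_force: 0.0
```

```bash
sed -i 's/^C=.*/C=np.array([.506,-.0665])/' h.py; python3 - <<'E'
from h import *
np.set_printoptions(precision=4,suppress=True)
sh,h,s=toolshift(pose(145,10,.134)); print(sh,h,s['t'],s['tcp_pos'],s['qpos'],s['gripper_width'],s['contact_force'])
E
```

```text
[  5.5658   0.3528 123.8272] -34.407402061774306 4.0 [ 0.4555 -0.0648  0.2578] [-0.1955 -0.1527  2.0422 -0.      1.2519  0.405 ] 0.0004724069822396294 [-0.1633  0.072  -0.206 ]
```

carry_out(
  moves=[
    [[4, 0, 25], [0, 0, 0]],
    [[0, 0, 25], [0, 0, 0]],
    [[0, 0, 25], [0, 0, 0]],
    [[0, 0, 25], [0, 0, 0]],
    [[0, 0, 12], [0, 0, 0]],
    [[0, 0, 12], [0, 0, 0]],
    [[0, 0, 0], [0, 0, 0]],
    [[0, 0, 0], [0, 0, 0]],
  ],
)

```text
t: 4.67
tcp_pos: [0.4573, -0.0614, 0.1332]
tcp_rot: [-2.779, -1.463, 0.002]
contact_force: [0.2, 0.0, 0.1]
gripper_width: 0.0007
grasp_force: 0.0
```

```bash
python3 - <<'E'
from h import *
np.set_printoptions(precision=4,suppress=True)
sh,h,s=toolshift(pose(145,0,.134)); print(sh,h,s['t'],s['tcp_pos'],s['contact_force'])
shot('side','s2.png',(200,100,360,220),5)
c=np.array([12,42.]);
for th in(.1,.12): R=np.array([[np.cos(th),-np.sin(th)],[np.sin(th),np.cos(th)]]); print(th,c-R@c)
E
```

```text
[11.8039  0.9195 -0.7785] -34.489785720824244 4.6667 [ 0.4573 -0.0614  0.1332] [0.1526 0.001  0.137 ]
0.1 [ 4.253  -0.9882]
0.12 [ 5.1142 -1.1345]
```

View pics/s2.png

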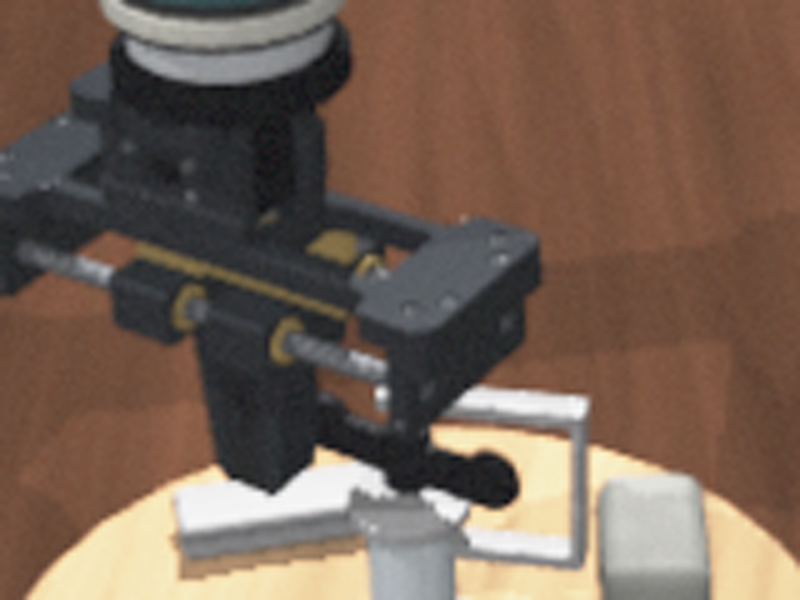

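The crop shows the shut finger just in front of the left wing, at crop (265,470), clear of the bracket. I'll close the gap and start the arc.

carry_out(
  moves=[
    [[4, 0, 0], [0, 0, 0]],
    [[4, 0, 0], [0, 0, 0]],
    [[3.5, 0.5, 0], [0, 0, 0]],
    [[4.25, -1, 0], [0, 0, 0.1]],
    [[4.25, -1, 0], [0, 0, 0.1]],
    [[4.25, -1, 0], [0, 0, 0.1]],
    [[4.25, -1, 0], [0, 0, 0.1]],
    [[4.25, -1, 0], [0, 0, 0.1]],
    [[4.25, -1, 0], [0, 0, 0.1]],
    [[4.25, -1, 0], [0, 0, 0.1]],
    [[4.25, -1, 0], [0, 0, 0.1]],
  ],
)

```text
t: 5.63
tcp_pos: [0.4873, -0.0267, 0.134]
tcp_rot: [3.13, 0.255, -0.001]
contact_force: [-0.9, -3.1, 0.9]
gripper_width: 0.0001
grasp_force: 1.0
```

```bash
python3 - <<'E'
from h import *
np.set_printoptions(precision=4,suppress=True)
wa=toolshift(C.tolist()+[0])[1]-180
sh,h,s=toolshift(pose(wa,0,.134)); print(sh,wa,s['t'],s['tcp_pos'],s['qpos'],s['contact_force'])
shot('side','s3.png',(200,100,360,220),5)
E
```

```text
[-0.0247  0.2572  0.0413] -260.67753160815954 5.6333 [ 0.4873 -0.0267  0.134 ] [-0.1053  0.0247  2.1194 -0.001   0.9977  1.3033] [-0.909  -3.1216  0.8724]
```

View pics/s3.png

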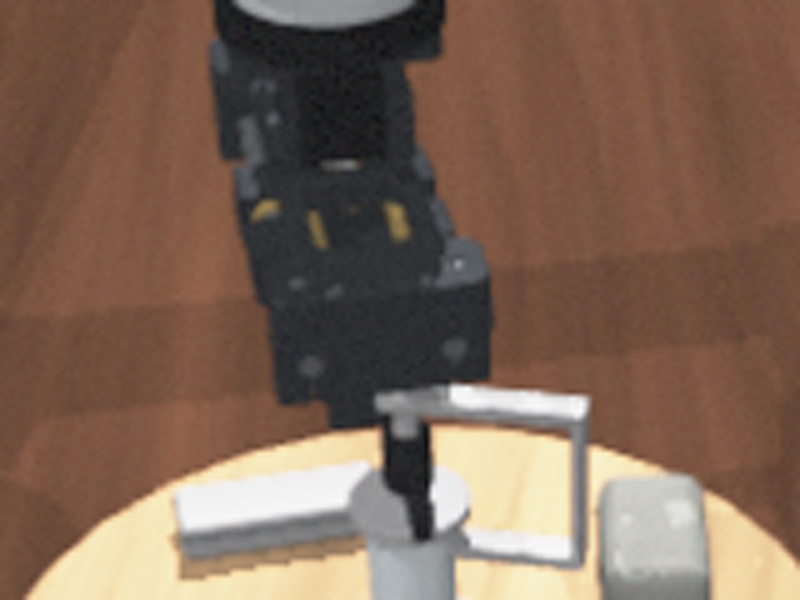

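The wing has followed and now points nearly away from the camera (crop 410,470). Continuing the stroke.

carry_out(
  moves=[
    [[4.25, -1, 0], [0, 0, 0.1]],
    [[4.25, -1, 0], [0, 0, 0.1]],
    [[4.25, -1, 0], [0, 0, 0.1]],
    [[4.25, -1, 0], [0, 0, 0.1]],
    [[4.25, -1, 0], [0, 0, 0.1]],
    [[4.25, -1, 0], [0, 0, 0.1]],
    [[4.25, -1, 0], [0, 0, 0.1]],
    [[4.25, -1, 0], [0, 0, 0.1]],
    [[4.25, -1, 0], [0, 0, 0.1]],
    [[4.25, -1, 0], [0, 0, 0.1]],
    [[0, 0, 0], [0, 0, 0]],
  ],
)

```text
t: 6.6
tcp_pos: [0.5293, -0.0287, 0.1336]
tcp_rot: [-2.872, 1.272, 0.001]
contact_force: [0.0, 0.8, -0.8]
gripper_width: 0.0005
grasp_force: 0.5
```

```bash
python3 - <<'E'
from h import *
np.set_printoptions(precision=4,suppress=True)
wa=toolshift(C.tolist()+[0])[1]-180
sh,h,s=toolshift(pose(wa,0,.134)); print(sh,wa+360,s['t'],s['tcp_pos'],s['qpos'],s['contact_force'])
# after backing 12 and rising 45
print(toolshift(pose(wa+180,12,.185))[0])
E
```

```text
[ 0.3267  0.6218 -0.3694] 42.24175293768644 6.6 [ 0.5293 -0.0287  0.1336] [-0.1015  0.1043  2.0352  0.0006  1.0027  2.3025] [ 0.0076  0.802  -0.8119]
[ 36.2881  84.6245 -51.392 ]
```

carry_out(
  moves=[
    [[-5, 0, 0], [0, 0, 0]],
    [[-5, 0, 0], [0, 0, 0]],
    [[0, 0, -18], [0, 0, 0]],
    [[0, 0, -18], [0, 0, 0]],
    [[0, 0, -16], [0, 0, 0]],
    [[-4.9, 2.96, 0], [0, 0, -0.121]],
    [[-4.9, 2.96, 0], [0, 0, -0.121]],
    [[-4.9, 2.96, 0], [0, 0, -0.121]],
    [[-4.9, 2.96, 0], [0, 0, -0.121]],
    [[-4.9, 2.96, 0], [0, 0, -0.121]],
    [[-4.9, 2.96, 0], [0, 0, -0.121]],
    [[-4.9, 2.96, 0], [0, 0, -0.121]],
    [[-4.9, 2.96, 0], [0, 0, -0.121]],
    [[-4.9, 2.96, 0], [0, 0, -0.121]],
    [[-4.9, 2.96, 0], [0, 0, -0.121]],
    [[-4.9, 2.96, 0], [0, 0, -0.121]],
    [[-4.9, 2.96, 0], [0, 0, -0.121]],
    [[-4.9, 2.96, 0], [0, 0, -0.121]],
  ],
)

```text
t: 8.1
tcp_pos: [0.4612, -0.0497, 0.1861]
tcp_rot: [2.923, 1.149, 0.001]
contact_force: [-0.1, -0.0, 0.3]
gripper_width: 0.0003
grasp_force: 0.0
```

carry_out(
  moves=[
    [[-4.9, 2.96, 0], [0, 0, -0.121]],
    [[-4.9, 2.96, 0], [0, 0, -0.121]],
    [[-4.9, 2.96, 0], [0, 0, -0.121]],
    [[-4.9, 2.96, 0], [0, 0, -0.121]],
    [[-4.9, 2.96, 0], [0, 0, -0.121]],
    [[-4.9, 2.96, 0], [0, 0, -0.121]],
    [[-4.9, 2.96, 0], [0, 0, -0.121]],
    [[-4.9, 2.96, 0], [0, 0, -0.121]],
    [[-4.9, 2.96, 0], [0, 0, -0.121]],
    [[-4.9, 2.96, 0], [0, 0, -0.121]],
    [[-4.9, 2.96, 0], [0, 0, -0.121]],
    [[-4.9, 2.96, 0], [0, 0, -0.121]],
    [[-4.9, 2.96, 0], [0, 0, -0.121]],
    [[0, 0, 0], [0, 0, 0]],
  ],
)

```text
t: 9.27
tcp_pos: [0.4908, -0.1107, 0.1863]
tcp_rot: [1.256, 2.878, 0.0]
contact_force: [0.0, -0.8, 0.1]
gripper_width: 0.0006
grasp_force: 0.0
```

```bash
python3 - <<'E'
from h import *
np.set_printoptions(precision=4,suppress=True)
wa=toolshift(C.tolist()+[0])[1]-180
sh,h,s=toolshift(pose(wa,10,.134)); print(sh,wa+360,s['t'],s['tcp_pos'],s['qpos'],s['contact_force'])
shot('side','s4.png',(200,100,360,220),5)
E
```

```text
[ 0.1204 -0.872  52.2824] 222.82279821527146 9.2667 [ 0.4908 -0.1107  0.1863] [-0.2712 -0.0058  2.0437 -0.0001  1.1019 -1.0186] [ 0.0228 -0.7869  0.0714]
```

View pics/s4.png

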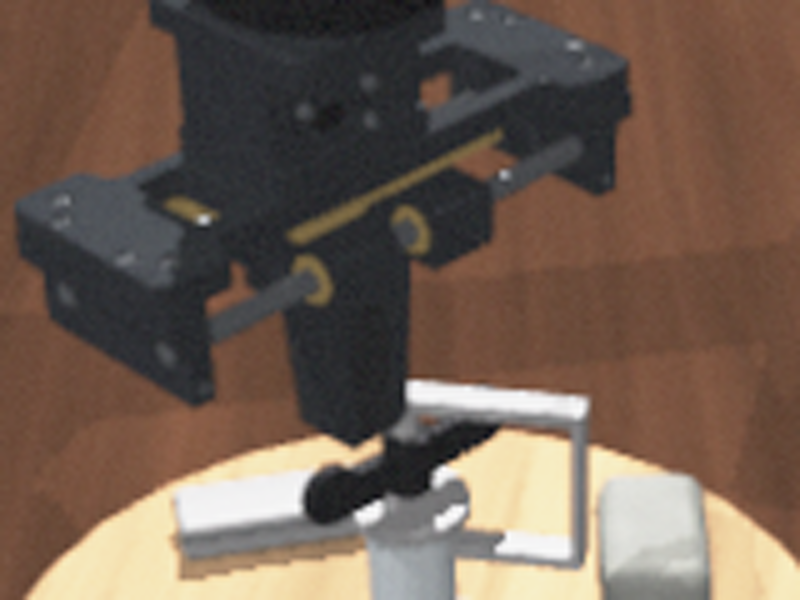

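The near wing's ear is at crop (330,492), as expected at about 222°, and the finger is above and behind it. I'll lower and run stroke 2.

carry_out(
  moves=[
    [[-2, 0, 18], [0, 0, 0]],
    [[0, -1, 18], [0, 0, 0]],
    [[0, 0, 16], [0, 0, 0]],
    [[4, 0, 0], [0, 0, 0]],
    [[4, 0, 0], [0, 0, 0]],
    [[4, 0, 0], [0, 0, 0]],
    [[4.25, -1, 0], [0, 0, 0.1]],
    [[4.25, -1, 0], [0, 0, 0.1]],
    [[4.25, -1, 0], [0, 0, 0.1]],
    [[4.25, -1, 0], [0, 0, 0.1]],
    [[4.25, -1, 0], [0, 0, 0.1]],
    [[4.25, -1, 0], [0, 0, 0.1]],
    [[4.25, -1, 0], [0, 0, 0.1]],
    [[4.25, -1, 0], [0, 0, 0.1]],
    [[4.25, -1, 0], [0, 0, 0.1]],
    [[4.25, -1, 0], [0, 0, 0.1]],
    [[4.25, -1, 0], [0, 0, 0.1]],
    [[4.25, -1, 0], [0, 0, 0.1]],
    [[4.25, -1, 0], [0, 0, 0.1]],
    [[4.25, -1, 0], [0, 0, 0.1]],
  ],
)

```text
t: 10.98
tcp_pos: [0.4648, -0.0505, 0.1351]
tcp_rot: [2.822, 1.376, 0.001]
contact_force: [-1.3, -1.9, -1.2]
gripper_width: 0.0006
grasp_force: 0.9
```

```bash
python3 - <<'E'
from h import *
np.set_printoptions(precision=4,suppress=True)
wa=toolshift(C.tolist()+[0])[1]-180
sh,h,s=toolshift(pose(wa,0,.134)); print(sh,wa+360,s['t'],s['tcp_pos'],s['qpos'],s['contact_force'])
E
```

```text
[0.7637 0.2533 1.0552] 142.00031657516072 10.9833 [ 0.4648 -0.0505  0.1351] [-0.161  -0.0178  2.16   -0.0011  0.9976  0.5028] [-1.3219 -1.9465 -1.1803]
```

carry_out(
  moves=[
    [[4.25, -1, 1], [0, 0, 0.1]],
    [[4.25, -1, 0], [0, 0, 0.1]],
    [[4.25, -1, 0], [0, 0, 0.1]],
    [[4.25, -1, 0], [0, 0, 0.1]],
    [[4.25, -1, 0], [0, 0, 0.1]],
    [[4.25, -1, 0], [0, 0, 0.1]],
    [[4.25, -1, 0], [0, 0, 0.1]],
    [[4.25, -1, 0], [0, 0, 0.1]],
    [[4.25, -1, 0], [0, 0, 0.1]],
    [[4.25, -1, 0], [0, 0, 0.1]],
    [[4.25, -1, 0], [0, 0, 0.1]],
    [[4.25, -1, 0], [0, 0, 0.1]],
    [[4.25, -1, 0], [0, 0, 0.1]],
    [[4.25, -1, 0], [0, 0, 0.1]],
    [[4.25, -1, 0], [0, 0, 0.1]],
    [[4.25, -1, 0], [0, 0, 0.1]],
    [[4.25, -1, 0], [0, 0, 0.1]],
    [[0, 0, 0], [0, 0, 0]],
  ],
)

```text
t: 12.48
tcp_pos: [0.527, -0.0281, 0.1339]
tcp_rot: [-2.899, 1.209, -0.002]
contact_force: [-0.4, 0.9, 0.5]
gripper_width: 0.0005
grasp_force: 0.5
```

```bash
python3 - <<'E'
from h import *
np.set_printoptions(precision=4,suppress=True)
wa=toolshift(C.tolist()+[0])[1]-180
sh,h,s=toolshift(pose(wa,0,.134)); print(sh,wa+360,s['t'],s['tcp_pos'],s['qpos'],s['contact_force'])
E
```

```text
[ 0.5403 -0.0425 -0.0992] 44.727250653812575 12.4833 [ 0.527  -0.0281  0.1339] [-0.1007  0.0986  2.0409  0.0005  1.0007  2.26  ] [-0.4148  0.8687  0.4606]
```

Same return as before.

carry_out(
  moves=[
    [[-5, 0, 0], [0, 0, 0]],
    [[-5, 0, 0], [0, 0, 0]],
    [[0, 0, -18], [0, 0, 0]],
    [[0, 0, -18], [0, 0, 0]],
    [[0, 0, -16], [0, 0, 0]],
    [[-4.9, 2.96, 0], [0, 0, -0.121]],
    [[-4.9, 2.96, 0], [0, 0, -0.121]],
    [[-4.9, 2.96, 0], [0, 0, -0.121]],
    [[-4.9, 2.96, 0], [0, 0, -0.121]],
    [[-4.9, 2.96, 0], [0, 0, -0.121]],
    [[-4.9, 2.96, 0], [0, 0, -0.121]],
    [[-4.9, 2.96, 0], [0, 0, -0.121]],
    [[-4.9, 2.96, 0], [0, 0, -0.121]],
    [[-4.9, 2.96, 0], [0, 0, -0.121]],
    [[-4.9, 2.96, 0], [0, 0, -0.121]],
    [[-4.9, 2.96, 0], [0, 0, -0.121]],
    [[-4.9, 2.96, 0], [0, 0, -0.121]],
    [[-4.9, 2.96, 0], [0, 0, -0.121]],
  ],
)

```text
t: 13.98
tcp_pos: [0.4595, -0.0522, 0.1852]
tcp_rot: [2.897, 1.214, 0.001]
contact_force: [-0.8, -0.5, -0.3]
gripper_width: 0.0006
grasp_force: 0.0
```

carry_out(
  moves=[
    [[-4.9, 2.96, 0], [0, 0, -0.121]],
    [[-4.9, 2.96, 0], [0, 0, -0.121]],
    [[-4.9, 2.96, 0], [0, 0, -0.121]],
    [[-4.9, 2.96, 0], [0, 0, -0.121]],
    [[-4.9, 2.96, 0], [0, 0, -0.121]],
    [[-4.9, 2.96, 0], [0, 0, -0.121]],
    [[-4.9, 2.96, 0], [0, 0, -0.121]],
    [[-4.9, 2.96, 0], [0, 0, -0.121]],
    [[-4.9, 2.96, 0], [0, 0, -0.121]],
    [[-4.9, 2.96, 0], [0, 0, -0.121]],
    [[-4.9, 2.96, 0], [0, 0, -0.121]],
    [[-4.9, 2.96, 0], [0, 0, -0.121]],
    [[-4.9, 2.96, 0], [0, 0, -0.121]],
    [[0, 0, 0], [0, 0, 0]],
  ],
)

```text
t: 15.15
tcp_pos: [0.4918, -0.1118, 0.1854]
tcp_rot: [1.191, 2.905, 0.0]
contact_force: [0.0, 0.8, 0.4]
gripper_width: 0.0006
grasp_force: 0.0
```

```bash
python3 - <<'E'
from h import *
np.set_printoptions(precision=4,suppress=True)
wa=toolshift(C.tolist()+[0])[1]-180
sh,h,s=toolshift(pose(wa,12,.133)); print(sh,wa+360,s['t'],s['tcp_pos'],s['qpos'],s['contact_force'])
shot('side','s5.png',(200,100,360,220),5)
E
```

```text
[-2.2217  0.1515 52.3865] 225.40951313930844 15.15 [ 0.4918 -0.1118  0.1854] [-0.2727 -0.0024  2.0421 -0.0002  1.1002 -1.0652] [0.0461 0.7535 0.3897]
```

View pics/s5.png

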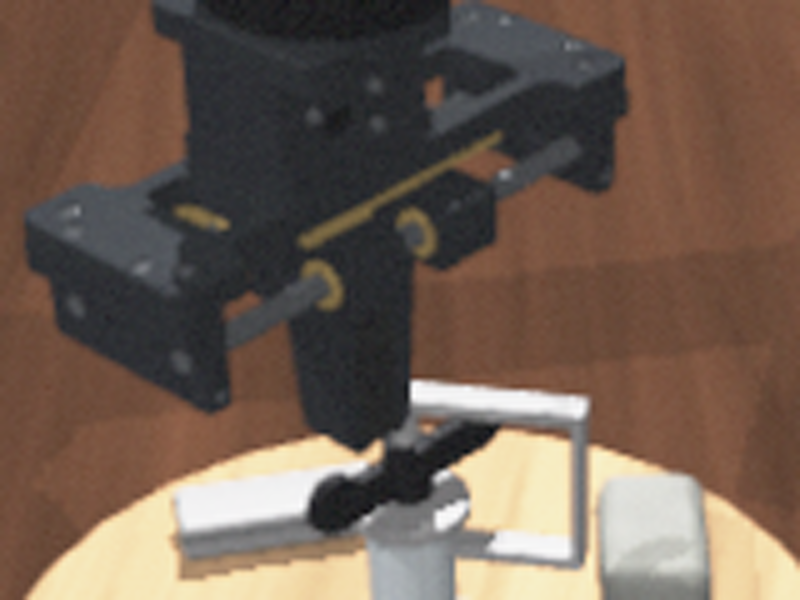

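The wing is back at about 225° (ear at crop (335,500)) and sits lower than before. Now the last stroke, which should need about 2.55 rad.

carry_out(
  moves=[
    [[-2, 0, 18], [0, 0, 0]],
    [[0, 0, 18], [0, 0, 0]],
    [[0, 0, 16], [0, 0, 0]],
    [[4, 0, 0], [0, 0, 0]],
    [[4, 0, 0], [0, 0, 0]],
    [[4, 0, 0], [0, 0, 0]],
    [[4.25, -1, 0], [0, 0, 0.1]],
    [[4.25, -1, 0], [0, 0, 0.1]],
    [[4.25, -1, 0], [0, 0, 0.1]],
    [[4.25, -1, 0], [0, 0, 0.1]],
    [[4.25, -1, 0], [0, 0, 0.1]],
    [[4.25, -1, 0], [0, 0, 0.1]],
    [[4.25, -1, 0], [0, 0, 0.1]],
    [[4.25, -1, 0], [0, 0, 0.1]],
    [[4.25, -1, 0], [0, 0, 0.1]],
    [[4.25, -1, 0], [0, 0, 0.1]],
    [[4.25, -1, 0], [0, 0, 0.1]],
    [[4.25, -1, 0], [0, 0, 0.1]],
    [[4.25, -1, 0], [0, 0, 0.1]],
    [[4.25, -1, 0], [0, 0, 0.1]],
  ],
)

```text
t: 16.87
tcp_pos: [0.4641, -0.0523, 0.1342]
tcp_rot: [2.79, 1.441, 0.002]
contact_force: [-1.0, -2.6, -1.7]
gripper_width: 0.0006
grasp_force: 0.9
```

carry_out(
  moves=[
    [[4.25, -1, 0], [0, 0, 0.1]],
    [[4.25, -1, 0], [0, 0, 0.1]],
    [[4.25, -1, 0], [0, 0, 0.1]],
    [[4.25, -1, 0], [0, 0, 0.1]],
    [[4.25, -1, 0], [0, 0, 0.1]],
    [[4.25, -1, 0], [0, 0, 0.1]],
    [[4.25, -1, 0], [0, 0, 0.1]],
    [[4.25, -1, 0], [0, 0, 0.1]],
    [[4.25, -1, 0], [0, 0, 0.1]],
  ],
)

```text
t: 17.62
tcp_pos: [0.4901, -0.0247, 0.1337]
tcp_rot: [-3.14, -0.084, 0.0]
contact_force: [-1.6, -0.1, -1.5]
gripper_width: 0.0004
grasp_force: 0.9
```

```bash
python3 - <<'E'
from h import *
np.set_printoptions(precision=4,suppress=True)
wa=toolshift(C.tolist()+[0])[1]-180
sh,h,s=toolshift(pose(wa,0,.134)); print(sh,wa+360,s['t'],s['tcp_pos'],s['qpos'],s['contact_force'],s['wrist_torque'])
E
```

```text
[ 1.6205  0.5691 -0.3106] 93.05186828421972 17.6167 [ 0.4901 -0.0247  0.1337] [-0.1012  0.0302  2.1146  0.0001  0.997   1.4163] [-1.6371 -0.1225 -1.4656] [-0.0412  0.4662 -0.0618]
```

carry_out(
  moves=[
    [[3, -0.3, 0], [0, 0, 0.05]],
    [[2.2, -0.5, 0], [0, 0, 0.05]],
    [[2.2, -0.5, 0], [0, 0, 0.05]],
    [[2.2, -0.5, 0], [0, 0, 0.05]],
    [[0, 0, 0], [0, 0, 0]],
  ],
)

```text
t: 18.03
tcp_pos: [0.5002, -0.0229, 0.1338]
tcp_rot: [-3.133, 0.224, -0.001]
contact_force: [-1.5, 1.2, -1.1]
gripper_width: 0.0001
grasp_force: 0.8
```

carry_out(
  moves=[
    [[1.5, -0.3, 0], [0, 0, 0.03]],
    [[1.5, -0.3, 0], [0, 0, 0.03]],
    [[0, 0, 0], [0, 0, 0]],
  ],
)

```text
t: 18.28
tcp_pos: [0.5025, -0.0227, 0.1334]
tcp_rot: [-3.125, 0.315, 0.002]
contact_force: [-3.7, 3.9, 2.8]
gripper_width: 0.0005
grasp_force: 2.5
```

```bash
python3 - <<'E'
from h import *
np.set_printoptions(precision=4,suppress=True)
wa=toolshift(C.tolist()+[0])[1]-180
sh,h,s=toolshift(pose(wa,0,.134)); print(sh,wa+360,s['t'],s['tcp_pos'],s['contact_force'],s['wrist_torque'])
E
```

```text
[ 0.1987  0.2215 -0.5709] 78.47381077635731 18.2833 [ 0.5025 -0.0227  0.1334] [-3.732   3.8875  2.7651] [ 0.5289  0.7671 -0.0865]
```

Force is rising right at the predicted angle. I'll push a little further without turning the tool, to confirm the stop.

carry_out(
  moves=[
    [[1.2, 0, 0], [0, 0, 0]],
    [[1.2, 0, 0], [0, 0, 0]],
    [[0, 0, 0], [0, 0, 0]],
    [[0, 0, 0], [0, 0, 0]],
  ],
)

```text
t: 18.62
tcp_pos: [0.503, -0.0227, 0.1331]
tcp_rot: [-3.124, 0.313, 0.009]
contact_force: [-9.8, 5.0, 7.4]
gripper_width: 0.0
grasp_force: 5.3
```

```bash
python3 - <<'E'
from h import *
np.set_printoptions(precision=4,suppress=True)
wa=toolshift(C.tolist()+[0])[1]-180
sh,h,s=toolshift(pose(wa,0,.134)); print(sh,wa+360,s['t'],s['tcp_pos'],s['contact_force'],s['wrist_torque'])
E
```

```text
[-0.3682  0.3313 -0.8597] 78.54668526314828 18.6167 [ 0.503  -0.0227  0.1331] [-9.8138  5.0048  7.394 ] [ 0.7208  1.6544 -0.0978]
```

The commanded 2.4 mm moved it only 0.5 mm, at about 11 N against roughly 2 N of friction, so it is on its stop. I'll back off, rise and swing the hand clear.

carry_out(
  moves=[
    [[-5, 0, 0], [0, 0, 0]],
    [[-5, 0, 0], [0, 0, 0]],
    [[-5, 0, 0], [0, 0, 0]],
    [[0, 0, -20], [0, 0, 0]],
    [[0, 0, -30], [0, 0, 0]],
    [[0, 0, -30], [0, 0, 0]],
    [[0, 0, -30], [0, 0, 0]],
    [[0, -25, 0], [0, 0, 0]],
    [[0, -30, 0], [0, 0, 0]],
    [[0, -30, 0], [0, 0, 0]],
    [[0, -30, 0], [0, 0, 0]],
    [[0, -30, 0], [0, 0, 0]],
    [[0, -30, 0], [0, 0, 0]],
    [[0, -30, 0], [0, 0, 0]],
    [[0, -25, 0], [0, 0, 0]],
    [[0, 0, 0], [0, 0, 0]],
    [[0, 0, 0], [0, 0, 0]],
  ],
)

```text
t: 20.03
tcp_pos: [0.537, 0.2054, 0.2429]
tcp_rot: [3.126, -0.311, 0.001]
contact_force: [-0.1, -0.3, -1.4]
gripper_width: 0.0004
grasp_force: 0.0
```

```bash
python3 - <<'E'
from h import *
np.set_printoptions(precision=4,suppress=True)
shot('top','t6.png',(240,150,460,310),3.6)
for l in('pill_bottle','soap_dish','tin','pumice'):
    for d in r.pinpoint('top',l)[:1]: print(l,round(d['conf'],2),w('top',d['xyz']))
print(r.read_state()['t'],r.read_state()['contact_force'],r.read_state()['tcp_pos'])
E
```

```text
pill_bottle 0.75 [ 0.5642 -0.1475  0.0239]
soap_dish 0.9 [ 0.4164 -0.119   0.0267]
tin 0.86 [0.4562 0.0216 0.0247]
pumice 0.82 [ 0.5989 -0.0107  0.0259]
20.2833 [-0.557  -0.0078 -0.4297] [0.5368 0.2033 0.2428]
```

View pics/t6.png

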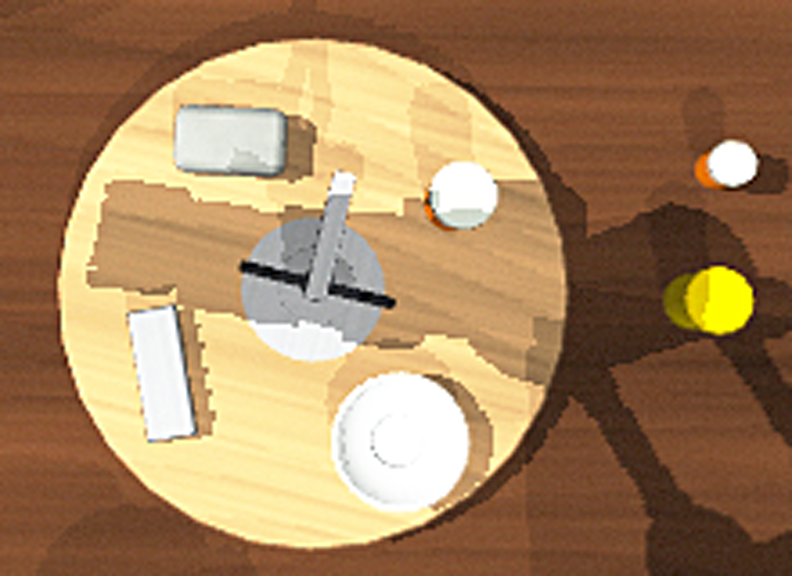

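The wings run from crop (242,266) to (395,303), square to the keeper within about 0.03 rad, so the screw is home. All four things are where they began and the hand is clear, so I'm handing in.

```bash
python3 -c "
from workcell import r
print(r.sign_off())"
```

```text
the job is handed in; nothing more can be done
None
```

The thumbscrew is screwed down against its stop, the soap dish, tin, pill bottle and pumice are where they started, the hand is clear, and the job was handed in at about 20 s of the 64 s allowed; no verdict came back.

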